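# Hold the angle bracket home in the drilling fixture

### The job

Set the steel angle bracket down on the plate of the drilling fixture with its upright leg towards the fence and its left end at the stop block, and let go of it. Then push it home with the fingertips in its inside corner, one firm slanting push that presses it against the fence and down on the plate at the same time, square and flush with both and still up against the stop. Finish while holding that push, and leave everything else on the bench where it is.

Things in the scene. Friction and masses are not known exactly. Their poses are not given: they have to be found in the camera images.
- bracket: the workpiece, a loose steel angle bracket (L shape) of about 0.45 kg, at first standing on its foot on the bench at the robot's left. Foot 70 mm along x, 64 mm along y, 8 mm thick; upright leg 10 mm thick, 64 mm wide, rising to 42 mm above the underside, along the foot's +x edge (leg from x = +25 to +35 mm), so the foot reaches out to -x. Origin: centre of the foot's underside; z up. At the end its x axis points the way the fence's x axis does (into the fence)
- bracket_leg (a point): centre of the bracket's upright leg: 30 mm along +x from the bracket's origin, 21 mm above its underside, in the middle of its width; axes as the bracket's. The leg is the part to pinch, across its 10 mm thickness. The bracket's smooth oiled faces slide easily on plate, fence and stop (friction about 0.25); all is rigid, and some 10 to 15 N each way is a firm push
- plate: the drilling fixture's flat dark steel base plate, fixed to the bench, 190 (x) x 220 (y) x 12 mm thick; origin at the centre of its underside, so its top is 12 mm above the origin; x points away from the robot towards the fence, y to the left along the fence. It stands at a different place and angle each time
- fence: steel fence bar fixed on the plate along its far edge, 20 mm thick (x), 200 mm long (y), 42 mm tall; origin at the centre of its underside, on the plate's top; axes parallel to the plate's. Its working face is the -x side, 10 mm from the origin, facing the robot
- stop: aluminium stop block fixed on the plate, left of where the bracket goes and touching the fence, 80 mm (x, away from the fence) x 30 mm (y) x 25 mm tall; origin at the centre of its underside, on the plate's top; axes parallel to the plate's. Its working face is the -y side, 15 mm from the origin. It is set at a different place along the fence each time and does not move
- feed_cup: yellow plastic feed cup, 72 mm across the rim, 80 mm tall, standing on the bench; a bystander
- gear_large: bronze gear wheel lying flat, 76 mm across, 19 mm tall with its hub; a bystander
- gear_small: bronze gear wheel lying flat, 58 mm across, 23 mm tall with its hub; a bystander
- capacitor: grey motor capacitor canister standing on end, 44 mm across, 85 mm tall; a bystander
- drive_pin: steel drive pin lying down, 16 mm thick, 83 mm long with a square 20 mm head; a bystander
- screwdriver: screwdriver lying on the bench near the right side; a bystander
- flat_bar: flat steel bar 50 x 120 x 8 mm lying on the bench beyond the fence; a bystander
There are look-alikes about, which are no part of the job. Several things have the shape of the bracket; the one meant has the colours described above.

How it is judged:
On the way:
1. the bracket stands on its foot on the plate, leg towards the fence, and has been let go (contact force between bracket and plate above 1 N and contact force between the fingers and bracket below 0.1 N and angle between bracket's own z axis and vertical below 0.06 rad and z of bracket_leg in the frame of plate below 0.037 m and x of bracket_leg in the frame of fence below -0.012 m), for 0.2 s.
At the end, for the whole second after the job is handed in: the fingers push the bracket (over 4 N), pressing it on the fence with over 4 N and on the plate with over 9 N (weight included); at rest, square and flat within 2 degrees, leg within 3 mm of the fence face, foot within 2.5 mm of the plate, end within 4 mm of the stop block (contact force between bracket and fence above 4 N and contact force between bracket and plate above 9 N and contact force between the fingers and bracket above 4 N and angle between the x axis of bracket and the x axis of fence, either way round below 0.035 rad and angle between bracket's own z axis and vertical below 0.035 rad and x of bracket_leg in the frame of fence between -0.018 and -0.012 m and z of bracket_leg in the frame of fence below 0.0235 m and y of bracket_leg in the frame of stop between -0.051 and -0.044 m and linear speed of bracket below 0.01 m/s); the arm keeps its last pose, push and grip.
It fails at once if a bystander is moved more than 30 mm (distance of any of feed_cup, gear_large, gear_small, capacitor, drive_pin, screwdriver, flat_bar from where it was at the start of the episode above 0.03 m).
It also fails if it takes over 46 s, if anything falls off the work surface, if the arm or the gripper's body presses on something with over 40 N, if the wrist force passes 120 N, or if a joint passes its speed limit or range.

### The arm

A 7-joint arm with a two-finger parallel gripper is mounted at the origin on the work surface. World frame = base frame: x ahead of the robot, y to its left, z up, the work surface at z = 0. Lengths are in m, angles in rad, forces in N, time in s.
With the tool pointing down it reaches from about 0.4 to 0.85 m from the base axis. Payload 4.5 kg.
Tool frame: the origin (TCP) lies at the centre of the arm's flange, where the gripper is bolted on; the fingertips stand 166 mm ahead of it and the grasp point (between the pads) lies 147 mm ahead of it (r.grip_depth is the distance from the TCP to the grasp point, in m); z points along the fingers, y is the line along which they close (so a half turn about z gives the same grasp; the last joint's range is limited). The gripper opens to 88 mm and grips with 3 to 60 N. Pads are 18 mm wide; open, the fingers measure 123 mm over their backs; the gripper's body (75 mm by 187 mm) begins 45 mm behind the grasp point.
Start: joints at [1.333, 0.689, -0.195, 1.565, 0.157, 0.902, -0.215], TCP at [0.168, -0.602, 0.405] pointing down, gripper open.
Joint ranges: [-3.01, 3.01], [-0.46, 2.08], [-1.47, 1.51], [0.13, 2.56], [-1, 4.14], [0.04, 2.09], [-2.66, 2.66]. Speed limits (rad/s): [2.57, 2.57, 3.14, 3.14, 3.14, 3.14, 3.14].

### API

Orientations are given as a unit quaternion [x, y, z, w].
In Python, from plant import status, cams, r, finder gives the robot as it stands.
- The arm moves only by the tool play_rows, never from a script. Its argument "rows" is a list of rows, each a list of 7 numbers: the opening in per cent of the stroke, from 0 (shut) to 100 (fully open), then the shift along the tool's x, y, z in m, then the turn, a rotation vector about the tool's x, y, z in degrees. A call has 1 to 8 rows; each row shifts and turns the commanded pose from where the row before left it, along the tool's axes as they then stand; what a row does not reach is not made up. A row lasts 1/8 s, in which the tool goes at most 62.5 mm and 10.7 degrees, less where a joint would pass 70% of its speed; a pose out of reach is approached as far as the arm can. A call with a gripper value outside its range is refused whole. The fingers move at their own pace and stop on an object; "grip_force" is the grip in N (left out, the last holds). Time passes only in rows, so rows that do not move let the fingers close. It gives the time, the measured TCP pose, the force, the opening and the grip force at its end, in the units of the state.
- status.get_state(): the state, without advancing time (a new reading comes with each control period).
- cams.snapshot(name): name is "scene" or "top"; returns the picture (480x640x3 uint8, red, green, blue); there is no depth.
- cams.camera_params(name): a dict with "vfov" (degrees; the focal length in pixels is half the picture's height over the tangent of half this angle, whatever the lens; pixels are square), "cx", "cy" (the principal point, pixels), "R" (3x3) and "t" (3): a world point X has camera coordinates R X + t. Camera axes: x right, y down, z forward; pixel columns grow to the right and rows downward; lengths in m; the calibration is good to about 2 mm. A picture is of the moment at which its call begins. camera_params takes no time and is no camera call.
- r.finish_job(): hands the job in; it is judged then, once.
Trained networks look in the newest picture that a camera, given by its name, has taken for a name from the list of things; names that differ only in an ending like _2 or _b are one class to them, and where a whole thing is asked for, a point or a joint stands for the part that bears it (a point fixed in the world has none). Each returns a list of dicts, best first, with "score" (0 to 1); they miss things now and then, are a little off and sometimes report something else, mostly with a low value. They report only what shows in the picture. A call takes as long as a camera call. They do not tell look-alikes from the thing itself.
- finder.spot_in(camera, label): "at" ([x, y, z] in m, in the coordinates of the camera as it stood for that picture, good to about 4 mm: the middle of the surface that is visible of it).
- finder.regions_of(camera, label): "mask" (480x640 bool, what is visible of it).
The state is a dict: "clock": time; "q": joint angles; "qd": joint speeds; "joint_torque": joint torques, N m; "tool_pos": TCP position; "eef_rot": TCP orientation; "contact_force": force on the tool from outside, world axes, zero at the start; "moment": the same for the moment, N m; "opening": opening from 0.0 (shut) to 1.0 (fully open); "finger_force": force on a finger pad.
Only numpy, scipy, OpenCV 4.12 (cv2) and the standard library are available. Lean on these libraries where they do the work, as an engineer would, in place of code of your own. Each camera call takes 0.05 s, during which the arm holds its last target. There are 200 camera calls.

## Working session

There is one attempt and no reset: what is moved stays moved. The work goes in short steps, Python scripts to look and compute and a tool call to move; the robot and the scene stay as the last step left them, time stands still between calls to the robot, and variables do not carry over. Pictures are saved under pics/ and viewed, at most 10 in all, crops included, and the job is handed in when it is done.

Besides the shell and the picture viewer there is one more tool, called after ">>>" by a JSON object that holds its "api" and its "payload". play_rows: Moves the arm, as the interface text tells. Its arguments: {"type":"object","properties":{"rows":{"type":"array","items":{"type":"array","items":{"type":"number"}}},"grip_force":{"type":"number"}},"required":["rows"]}

```bash
mkdir -p pics; ls; python3 - <<'E'
from plant import status, cams, r, finder
import cv2,numpy as np
print(status.get_state())
for n in("scene","top"):
    im=cams.snapshot(n); cv2.imwrite(f"pics/{n}0.png",im[:,:,::-1]); p=cams.camera_params(n); print(n,p)
    R=np.array(p["R"]);t=np.array(p["t"])
    for l in("bracket","plate","fence","stop"):
        for d in finder.spot_in(n,l)[:5]:
            c=np.array(d["at"]); f=240/np.tan(np.radians(p["vfov"]/2))
            print(l,round(d["score"],2),np.round(R.T@(c-t),3),np.round(f*c[:2]/c[2]+[p["cx"],p["cy"]]))
E
```

```text
pics
{'clock': 0.0, 'q': array([ 1.3328237 ,  0.68995724, -0.19453386,  1.5663331 ,  0.15733381,
        0.90250849, -0.21510416]), 'qd': array([-0.00039183, -0.00027962, -0.00030602,  0.00146643,  0.00134292,
        0.00113815, -0.00195124]), 'joint_torque': array([-1.71704869e-03, -5.27562511e+01, -1.26700256e+00, -1.53428096e+01,
       -5.25783061e-02,  6.57499928e-03,  1.73470908e-04]), 'tool_pos': array([ 0.16766423, -0.60175063,  0.40392988]), 'eef_rot': array([ 9.90773442e-01,  1.35525522e-01, -1.95941647e-04, -8.83298181e-04]), 'contact_force': array([-0.61833444, -0.53885255,  0.0915264 ]), 'moment': array([-0.02027069, -0.0124028 , -0.02305943]), 'finger_force': 0.0, 'opening': 1.000099348382227}
scene {'vfov': 56.32815935890564, 'cx': 323.6689263504292, 'cy': 241.3978834748651, 'R': array([[-0.1321697 ,  0.99116461,  0.0111304 ],
       [ 0.61202711,  0.09043506, -0.78564898],
       [-0.77971404, -0.09702688, -0.61857238]]), 't': array([ 0.07987342, -0.27715551,  1.62020564])}
bracket 0.89 [0.239 0.238 0.006] [414. 205.]
bracket 0.86 [0.534 0.242 0.012] [419. 265.]
brac
[... 210 characters left out ...]
 [254. 334.]
stop 0.43 [ 0.563 -0.1    0.04 ] [288. 252.]
top {'vfov': 42.63441078743972, 'cx': 316.2352257878272, 'cy': 238.79799558574774, 'R': array([[ 0.00687155, -0.99991174, -0.01137044],
       [-0.99412311, -0.00560239, -0.10811042],
       [ 0.10803718,  0.0120465 , -0.99407387]]), 't': array([-0.01328997,  0.51305257,  1.25860718])}
bracket 0.9 [0.246 0.234 0.011] [198. 367.]
bracket 0.84 [0.577 0.113 0.007] [259. 210.]
bracket 0.67 [0.503 0.241 0.007] [198. 244.]
plate 0.71 [0.715 0.233 0.017] [204. 145.]
plate 0.67 [ 0.546 -0.167  0.012] [391. 225.]
fence 0.87 [ 0.631 -0.133  0.059] [376. 181.]
stop 0.84 [ 0.573 -0.093  0.037] [356. 210.]
stop 0.48 [0.712 0.231 0.018] [205. 147.]
```

View pics/scene0.png

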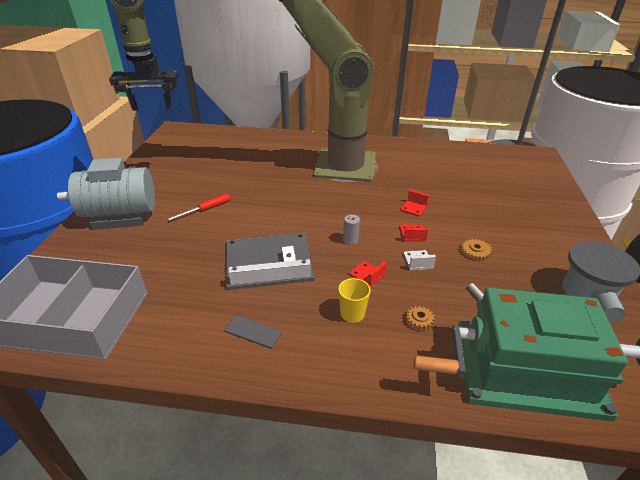

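View pics/top0.png

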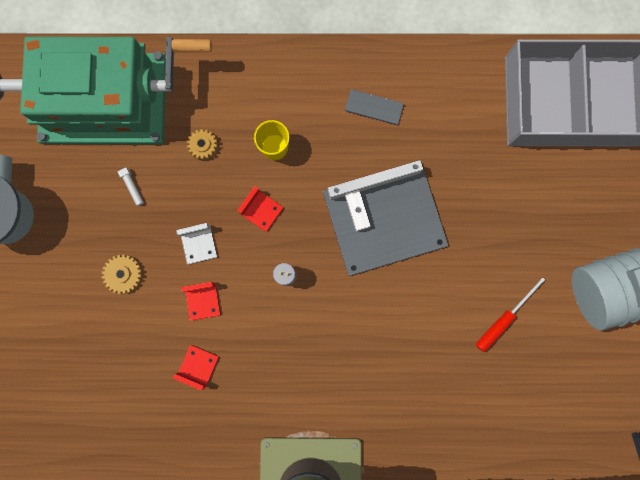

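The steel bracket is the light grey one at top (198,244) / scene (419,260). The look-alikes are the red ones at top (262,208), (202,301) and (197,367). The fixture is at top (387,218), with its stop at (357,211) and its fence at (376,180). I'll check these in close crops.

```bash
python3 - <<'E'
import cv2,numpy as np
t=cv2.imread("pics/top0.png");s=cv2.imread("pics/scene0.png")
def c(im,x,y,w,h,k): 
    o=cv2.resize(im[y:y+h,x:x+w],None,fx=k,fy=k,interpolation=cv2.INTER_CUBIC)
    for i in range(0,w,10): cv2.putText(o,str(x+i),(i*k,8),0,.3,(0,255,255),1); o[:12,i*k]=255 
    for j in range(0,h,10): cv2.putText(o,str(y+j),(0,j*k+4),0,.3,(0,255,255),1)
    return o
a=np.vstack([c(t,173,220,50,50,8)[:300*2],c(s,397,241,50,25,8)])
cv2.imwrite("pics/cb.png",a)
b=np.vstack([c(t,315,155,140,66,5)[:330],c(s,218,230,140,50,5)])
cv2.imwrite("pics/cf.png",b); print(a.shape,b.shape)
E
```

```text
(600, 400, 3) (580, 700, 3)
```

View pics/cb.png

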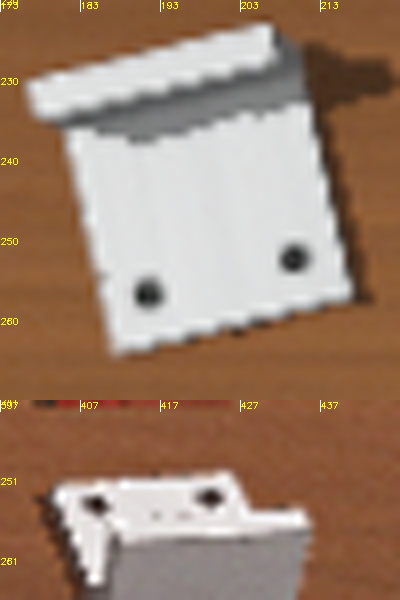

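View pics/cf.png

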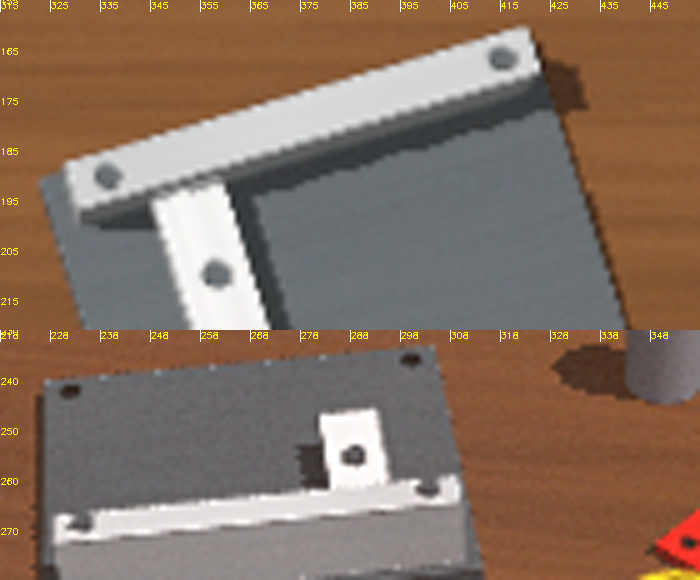

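The crop confirms the light steel bracket, with its leg on the far (+x) side. Leg-top corners are at about top (176,230), (206,223); fence-top corners at top (327,188), (420,160); the stop's fence-end corners at (345,194), (359,191). I'll fit the known models to the corners in both views.

```bash
cat > h.py <<'E'
import numpy as np
from scipy.optimize import least_squares
from plant import cams
P={n:cams.camera_params(n) for n in("top","scene")}
def proj(n,X):
    p=P[n];c=np.asarray(X)@np.array(p["R"]).T+p["t"];f=240/np.tan(np.radians(p["vfov"]/2))
    return f*c[...,:2]/c[...,2:]+[p["cx"],p["cy"]]
def T(v,pt):
    c,s=np.cos(v[2]),np.sin(v[2]);return np.array([v[0]+c*pt[0]-s*pt[1],v[1]+s*pt[0]+c*pt[1],v[3]+pt[2]])
def fit(obs,v0):  # obs: (cam, pt or function of v, pixel)
    def res(v): return np.concatenate([proj(n,T(v,pt(v) if callable(pt) else pt))-px for n,pt,px in obs])
    s=least_squares(res,v0,loss="soft_l1");return s.x,res(s.x).reshape(-1,2)
E
cat > m.py <<'E'
from h import *
np.set_printoptions(suppress=True,precision=4)
b=[("top",(.035,.032,.042),(176.1,229.8)),("top",(.035,-.032,.042),(206.3,222.6)),("top",(.025,-.032,.042),(207.3,227.3)),("top",(.025,.032,.042),(177.6,234.3)),
("top",(-.035,.032,.008),(186.6,263.9)),("top",(-.035,-.032,.008),(216.9,256.4)),
("scene",(.035,.032,.042),(435.6,256.4)),("scene",(.035,-.032,.042),(410.3,258.7)),("scene",(-.035,-.032,.008),(403.1,251.6)),("scene",(-.035,.032,.008),(425.6,249.6))]
v,e=fit(b,[.5,.24,.2,0]);print("bracket",v,"\n",e)
f=[("top",(.01,.1,.042),(327.2,187.6)),("top",(.01,-.1,.042),(420,160.2)),("top",(-.01,-.1,.042),(422.8,168.6)),("top",(-.01,.1,.042),(330.2,196.6)),
("scene",(.01,.1,.042),(309.6,263.6)),("scene",(.01,-.1,.042),(228.6,271.6)),("scene",(-.01,.1,.042),(309,258.6)),("scene",(-.01,-.1,.042),(228.2,267)),
("top",lambda v:(-.01,v[4]-.015,.025),(359,190.6)),("top",lambda v:(-.01,v[4]+.015,.025),(345,194.2)),
("scene",lambda v:(-.09,v[4]-.015,.025),(281.6,246.6)),("scene",lambda v:(-.09,v[4]+.015,.025),(293.6,245.2))]
w,e=fit(f,[.63,-.13,.2,.012,.05]);print("fence",w,"\n",e)
tgt=T(w,(-.045,w[4]-.015-.032,0));print("bracket origin target",tgt,"yaw",w[2])
from plant import status
s=status.get_state();from scipy.spatial.transform import Rotation as Ro
print(s["tool_pos"],Ro.from_quat(s["eef_rot"]).as_matrix())
E
python3 m.py
```

```text
bracket [ 0.5026  0.241   0.2445 -0.0009] 
 [[ 0.3148  0.0308]
 [ 0.1205 -0.0008]
 [ 0.1606 -0.0664]
 [-0.1696  0.1746]
 [ 0.5799 -0.2784]
 [-0.3256  0.1115]
 [ 0.0005  0.3392]
 [ 1.0835 -0.3718]
 [-0.133  -0.315 ]
 [ 0.1374  0.2282]]
fence [ 0.6365 -0.1314  0.2992  0.0115  0.0531] 
 [[ 0.2697  0.1663]
 [-0.2399 -0.0118]
 [-0.0828  0.6475]
 [ 0.081   0.301 ]
 [ 0.483   0.0876]
 [-0.5612  0.4406]
 [-0.0521 -0.0921]
 [-0.168  -0.3863]
 [-0.5097 -0.738 ]
 [-0.2165 -0.2368]
 [ 0.0458 -0.2267]
 [-0.6938  0.0966]]
bracket origin target [ 0.5917 -0.1388  0.0115] yaw 0.2992282593572637
[ 0.1678 -0.6021  0.4047] [[ 0.9633  0.2685 -0.    ]
 [ 0.2685 -0.9633 -0.    ]
 [-0.      0.     -1.    ]]
```

Both fits have sub-pixel residuals and the heights agree (0 and 12 mm). Setting out.

>>> {"api": "play_rows", "payload": {"rows": [[40,0.052,-0.031,0,0,0,0],[40,0.052,-0.031,0,0,0,0],[40,0.052,-0.031,0,0,0,0],[40,0.052,-0.031,0,0,0,0],[40,0.052,-0.031,0,0,0,0],[40,0.052,-0.031,0,0,0,0],[40,0.052,-0.031,0,0,0,0],[40,0.052,-0.031,0,0,0,0]], "grip_force": 30}}

```text
clock: 1.5
tool_pos: [0.5032, -0.25, 0.405]
eef_rot: [0.991, 0.135, 0.0, 0.0]
contact_force: [0.7, -0.6, -0.1]
opening: 0.396
finger_force: 0.0
```

```bash
cat > go.py <<'E'
import sys,numpy as np
from plant import status
from scipy.spatial.transform import Rotation as Ro
np.set_printoptions(suppress=True,precision=4)
# args: x y z yaw(tool x heading) of the TCP target, tool pointing down
x,y,z,yaw=map(float,sys.argv[1:5])
s=status.get_state();R=Ro.from_quat(s["eef_rot"])
Rt=Ro.from_euler("z",yaw)*Ro.from_euler("x",np.pi)
print("q",s["q"],"t",s["clock"],"pos",s["tool_pos"],"F",s["contact_force"],"open",s["opening"],s["finger_force"])
d=np.array([x,y,z])-s["tool_pos"]
print("shift now-axes",R.inv().apply(d),"target-axes",Rt.inv().apply(d),"turn deg",np.degrees((R.inv()*Rt).as_rotvec()))
E
python3 go.py .5317 .2483 .25 1.815;python3 go.py .5317 .2483 .25 -1.326
```

```text
q [ 0.4666  0.603  -0.1449  1.7611  0.1165  0.7852 -1.0346] t 1.5 pos [ 0.5032 -0.25    0.405 ] F [ 0.7063 -0.5634 -0.0633] open 0.39636206842452687 0.0
shift now-axes [ 0.1611 -0.4724  0.1547] target-axes [0.4766 0.1481 0.155 ] turn deg [  0.0456   0.0083 -88.4242]
q [ 0.4666  0.603  -0.1449  1.7611  0.1165  0.7852 -1.0346] t 1.5 pos [ 0.5032 -0.25    0.405 ] F [ 0.7063 -0.5634 -0.0633] open 0.39636206842452687 0.0
shift now-axes [ 0.1611 -0.4724  0.1547] target-axes [-0.4765 -0.1484  0.155 ] turn deg [ 0.0083 -0.046  91.5418]
```

>>> {"api": "play_rows", "payload": {"rows": [[40,0.0201,-0.059,0,0,0,0],[40,0.0201,-0.059,0,0,0,0],[40,0.0201,-0.059,0,0,0,0],[40,0.0201,-0.059,0,0,0,0],[40,0.0201,-0.059,0,0,0,0],[40,0.0201,-0.059,0,0,0,0],[40,0.0201,-0.059,0,0,0,0],[40,0.0201,-0.059,0,0,0,0]]}}

```text
clock: 2.5
tool_pos: [0.5301, 0.2484, 0.4049]
eef_rot: [0.991, 0.136, 0.0, 0.0]
contact_force: [1.0, 0.3, 1.2]
opening: 0.403
finger_force: 0.0
```

>>> {"api": "play_rows", "payload": {"rows": [[40,0,0,0.018,0,0,-10.5],[40,0,0,0.018,0,0,-10.5],[40,0,0,0.018,0,0,-10.5],[40,0,0,0.018,0,0,-10.5],[40,0,0,0.018,0,0,-10.5],[40,0,0,0.018,0,0,-10.5],[40,0,0,0.018,0,0,-10.5],[40,0,0,0.018,0,0,-10.5]]}}

```text
clock: 3.5
tool_pos: [0.5304, 0.2463, 0.2602]
eef_rot: [0.643, 0.765, 0.0, 0.0]
contact_force: [0.4, 0.2, 0.3]
opening: 0.396
finger_force: 0.0
```

```bash
python3 go.py .5317 .2483 .178 1.815
```

```text
q [-0.2769  0.8651 -0.4152  1.7945  0.5717  0.6037 -0.8695] t 3.5 pos [0.5304 0.2463 0.2602] F [0.4026 0.1751 0.2583] open 0.3956134536068887 0.0
shift now-axes [0.0017 0.0016 0.0822] target-axes [0.0016 0.0018 0.0822] turn deg [ 0.0313 -0.0029 -4.0932]
```

>>> {"api": "play_rows", "payload": {"rows": [[40,0.0017,0.0017,0,0,0,-4.1],[40,0,0,0.02,0,0,0],[40,0,0,0.02,0,0,0],[40,0,0,0.02,0,0,0],[40,0,0,0.022,0,0,0],[40,0,0,0,0,0,0]]}}

```text
clock: 4.25
tool_pos: [0.5311, 0.248, 0.1775]
eef_rot: [0.618, 0.786, -0.001, -0.0]
contact_force: [1.0, -0.2, 0.3]
opening: 0.402
finger_force: 0.0
```

```bash
python3 go.py .5317 .2483 .178 1.815; python3 - <<'E'
from plant import cams;import cv2,numpy as np
t=cams.snapshot("top")[210:280,160:240,::-1];s=cams.snapshot("scene")[220:290,370:450,::-1]
cv2.imwrite("pics/g1.png",cv2.resize(np.hstack([t,s]),None,fx=5,fy=5,interpolation=cv2.INTER_CUBIC))
E
```

```text
q [-0.3233  0.9944 -0.3374  1.8053  0.6731  0.4624 -0.894 ] t 4.25 pos [0.5311 0.248  0.1775] F [ 1.002  -0.1897  0.297 ] open 0.40224564126487944 0.0
shift now-axes [ 0.0002  0.0007 -0.0005] target-axes [ 0.0002  0.0007 -0.0005] turn deg [-0.1449  0.0721 -0.3129]
```

View pics/g1.png

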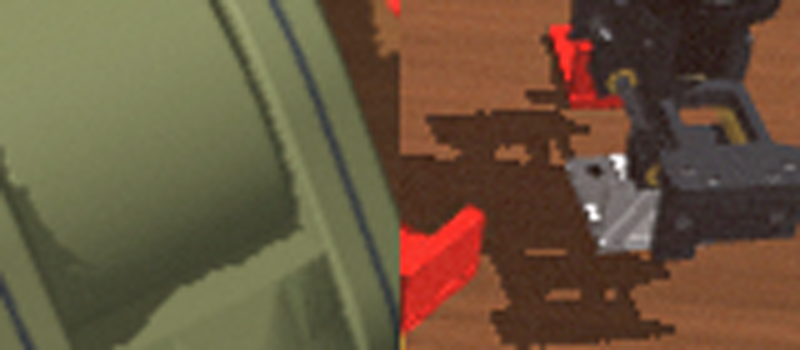

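The scene crop shows the fingers straddling the steel bracket's leg, around scene px (423,262), with no red bracket touched. Closing.

>>> {"api": "play_rows", "payload": {"rows": [[0,0,0,0,0,0,0],[0,0,0,0,0,0,0],[0,0,0,0,0,0,0],[0,0,0,0,0,0,0],[0,0,0,0,0,0,0]], "grip_force": 40}}

```text
clock: 4.97
tool_pos: [0.5316, 0.2483, 0.1792]
eef_rot: [0.618, 0.786, 0.0, 0.0]
contact_force: [-1.5, -0.5, 5.1]
opening: 0.106
finger_force: 40.0
```

>>> {"api": "play_rows", "payload": {"rows": [[0,0,0,-0.02,0,0,0],[0,0,0,-0.04,0,0,0],[0,0,0,-0.04,0,0,0],[0,0,0,0,0,0,0]]}}

```text
clock: 5.48
tool_pos: [0.5324, 0.249, 0.282]
eef_rot: [0.618, 0.786, 0.003, 0.001]
contact_force: [0.7, -0.2, -3.9]
opening: 0.107
finger_force: 40.0
```

```bash
python3 go.py .5881 -.1441 .28 1.87
```

```text
q [-0.2546  0.8393 -0.4594  1.7771  0.5724  0.6546 -0.8058] t 5.475 pos [0.5324 0.249  0.282 ] F [ 0.6769 -0.1899 -3.9448] open 0.1073491991165476 40.00507892109454
shift now-axes [-0.3951 -0.0387  0.0009] target-axes [-0.392  -0.0626  0.002 ] turn deg [ 0.3487 -0.1218 -3.493 ]
```

>>> {"api": "play_rows", "payload": {"rows": [[0,-0.0494,-0.0049,0,0,0,0],[0,-0.0494,-0.0049,0,0,0,0],[0,-0.0494,-0.0049,0,0,0,0],[0,-0.0494,-0.0049,0,0,0,0],[0,-0.0494,-0.0049,0,0,0,0],[0,-0.0494,-0.0049,0,0,0,0],[0,-0.0494,-0.0049,0,0,0,0],[0,-0.0494,-0.0049,0,0,0,-3.5]]}}

```text
clock: 6.48
tool_pos: [0.5862, -0.1466, 0.2774]
eef_rot: [0.593, 0.805, -0.001, -0.001]
contact_force: [0.8, 0.2, -3.2]
opening: 0.107
finger_force: 40.0
```

>>> {"api": "play_rows", "payload": {"rows": [[0,0,0,0,0,0,0],[0,0,0,0,0,0,0]]}}

```text
clock: 6.72
tool_pos: [0.5862, -0.1447, 0.2776]
eef_rot: [0.594, 0.805, -0.0, -0.001]
contact_force: [0.4, 1.4, -3.7]
opening: 0.109
finger_force: 40.0
```

```bash
python3 go.py .5881 -.1441 .2 1.87;  python3 - <<'E'
from plant import cams;import cv2,numpy as np
s=cams.snapshot("scene")[180:300,200:360,::-1]
cv2.imwrite("pics/g2.png",cv2.resize(s,None,fx=5,fy=5,interpolation=cv2.INTER_CUBIC))
E
```

```text
q [ 0.4726  0.8818 -0.556   1.7219  0.6524  0.7332 -0.1215] t 6.725 pos [ 0.5862 -0.1447  0.2776] F [ 0.3922  1.3818 -3.7372] open 0.108741181250797 40.00510591082275
shift now-axes [-0.0002  0.0021  0.0776] target-axes [-0.      0.002   0.0776] turn deg [-0.0855 -0.1058  0.0062]
```

View pics/g2.png

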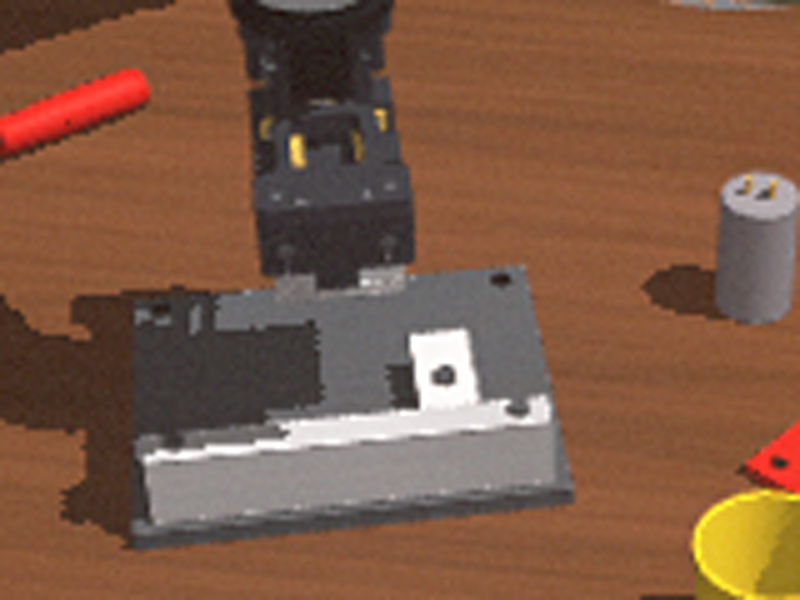

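The bracket hangs level and centred in the fingers, right of the stop at crop (445,370). Lowering it onto the plate.

>>> {"api": "play_rows", "payload": {"rows": [[0,0,0.002,0.02,0,0,0],[0,0,0,0.03,0,0,0],[0,0,0,0.025,0,0,0],[0,0,0,0.007,0,0,0],[0,0,0,0,0,0,0]]}}

```text
clock: 7.4
tool_pos: [0.5888, -0.1435, 0.1961]
eef_rot: [0.593, 0.805, -0.0, -0.001]
contact_force: [0.1, 0.3, -3.7]
opening: 0.111
finger_force: 40.0
```

>>> {"api": "play_rows", "payload": {"rows": [[0,0,0,0.002,0,0,0],[0,0,0,0,0,0,0]]}}

```text
clock: 7.65
tool_pos: [0.5891, -0.1444, 0.1954]
eef_rot: [0.594, 0.805, 0.0, 0.001]
contact_force: [-0.0, 0.9, -3.3]
opening: 0.107
finger_force: 40.0
```

>>> {"api": "play_rows", "payload": {"rows": [[0,0.002,0,0.001,0,0,0],[0,0.001,0,0.001,0,0,0],[0,0,0,0,0,0,0]]}}

```text
clock: 8.02
tool_pos: [0.5878, -0.1413, 0.1927]
eef_rot: [0.593, 0.805, 0.0, -0.0]
contact_force: [0.4, -0.5, -4.0]
opening: 0.111
finger_force: 40.0
```

>>> {"api": "play_rows", "payload": {"rows": [[0,0.001,0,0,0,0,0],[0,0,0,0,0,0,0]]}}

```text
clock: 8.28
tool_pos: [0.5876, -0.1408, 0.1928]
eef_rot: [0.594, 0.805, -0.0, 0.0]
contact_force: [0.2, -0.4, -3.7]
opening: 0.112
finger_force: 40.0
```

```bash
python3 go.py .5881 -.1441 .1912 1.87
```

```text
q [ 0.4146  1.0001 -0.4609  1.7462  0.7526  0.5803 -0.2123] t 8.275 pos [ 0.5876 -0.1408  0.1928] F [ 0.2179 -0.3818 -3.6912] open 0.11203794733400566 40.004917457699776
shift now-axes [-0.0033 -0.0005  0.0016] target-axes [-0.0033 -0.0005  0.0016] turn deg [-0.0033  0.0321  0.0203]
```

>>> {"api": "play_rows", "payload": {"rows": [[0,0.001,0,0,0,0,0],[0,0,0,0,0,0,0]]}}

```text
clock: 8.52
tool_pos: [0.5875, -0.1406, 0.1928]
eef_rot: [0.594, 0.805, -0.0, 0.001]
contact_force: [1.4, -3.9, -3.3]
opening: 0.109
finger_force: 40.0
```

>>> {"api": "play_rows", "payload": {"rows": [[0,0.001,0,0,0,0,0],[0,0,0,0,0,0,0]]}}

```text
clock: 8.78
tool_pos: [0.5874, -0.1403, 0.1929]
eef_rot: [0.594, 0.804, -0.001, 0.001]
contact_force: [2.2, -6.3, -3.8]
opening: 0.109
finger_force: 40.0
```

>>> {"api": "play_rows", "payload": {"rows": [[0,0.001,0,0,0,0,0],[0,0,0,0,0,0,0]]}}

```text
clock: 9.02
tool_pos: [0.5873, -0.1401, 0.1929]
eef_rot: [0.594, 0.804, -0.001, 0.002]
contact_force: [2.9, -7.6, -4.0]
opening: 0.111
finger_force: 40.0
```

Contact with the stop is felt at the predicted place. Backing off slightly, then setting down and releasing.

>>> {"api": "play_rows", "payload": {"rows": [[0,-0.003,0,0.001,0,0,0],[0,0,0,0.001,0,0,0],[0,0,0,0,0,0,0]]}}

```text
clock: 9.4
tool_pos: [0.5877, -0.1407, 0.1912]
eef_rot: [0.594, 0.805, -0.0, 0.0]
contact_force: [-0.2, -3.8, 4.2]
opening: 0.112
finger_force: 40.0
```

>>> {"api": "play_rows", "payload": {"rows": [[0,0,0,0.001,0,0,0],[0,0,0,0,0,0,0]]}}

```text
clock: 9.65
tool_pos: [0.5877, -0.1406, 0.1912]
eef_rot: [0.594, 0.805, -0.0, 0.001]
contact_force: [-1.5, -3.4, 11.3]
opening: 0.109
finger_force: 40.0
```

>>> {"api": "play_rows", "payload": {"rows": [[40,0,0,-0.001,0,0,0],[40,0,0,0,0,0,0],[40,0,0,0,0,0,0],[40,0,0,-0.02,0,0,0],[40,0,0,-0.04,0,0,0],[40,0,0,-0.02,0,0,0]]}}

```text
clock: 10.4
tool_pos: [0.5883, -0.1403, 0.2736]
eef_rot: [0.594, 0.805, 0.001, 0.001]
contact_force: [1.4, -0.2, -0.5]
opening: 0.401
finger_force: 0.0
```

```bash
python3 go.py .54 -.156 .27 .2992;  python3 - <<'E'
from plant import cams;import cv2,numpy as np
s=cams.snapshot("scene")[215:300,210:360,::-1]
cv2.imwrite("pics/g3.png",cv2.resize(s,None,fx=5,fy=5,interpolation=cv2.INTER_CUBIC))
E
```

```text
q [ 0.4621  0.8869 -0.5508  1.7238  0.6614  0.7209 -0.1358] t 10.4 pos [ 0.5883 -0.1403  0.2736] F [ 1.3847 -0.2047 -0.4564] open 0.4013474317665816 0.0
shift now-axes [-0.0007 -0.0508  0.0034] target-axes [-0.0507  0.0008  0.0036] turn deg [ 0.204  -0.1076 90.0346]
```

View pics/g3.png

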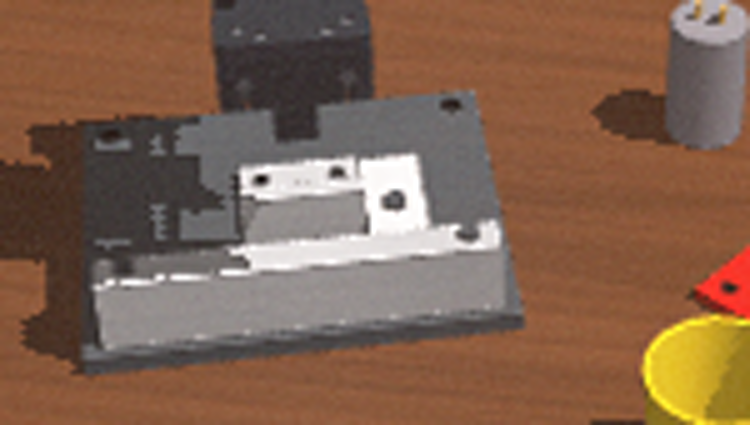

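The bracket stands square beside the stop (crop (300,180)), leg towards the fence, released. Next: turn 90°, close the fingers and move in behind the leg.

>>> {"api": "play_rows", "payload": {"rows": [[0,0,-0.02,0,0,0,0],[0,0,0,0,0,0,10.5],[0,0,0,0,0,0,10.5],[0,0,0,0,0,0,10.5],[0,0,0,0,0,0,10.5],[0,0,0,0,0,0,10.5],[0,0,0,0,0,0,10.5],[0,0,0,0,0,0,10.5]]}}

```text
clock: 11.45
tool_pos: [0.5682, -0.1464, 0.2704]
eef_rot: [0.958, 0.287, -0.0, -0.0]
contact_force: [0.8, 0.5, 0.3]
opening: 0.009
finger_force: 0.0
```

>>> {"api": "play_rows", "payload": {"rows": [[0,0,0,0,0,0,10],[0,0,0,0,0,0,6],[0,0,0,0,0,0,0],[0,0,0,0,0,0,0]]}}

```text
clock: 11.95
tool_pos: [0.5684, -0.1464, 0.2705]
eef_rot: [0.988, 0.154, -0.0, -0.0]
contact_force: [-0.0, -0.6, -0.5]
opening: 0.006
finger_force: 0.0
```

```bash
python3 go.py .5686 -.1465 .192 .2992
```

```text
q [ 0.2499  0.8245 -0.1327  1.7921  0.1908  0.5378 -1.2655] t 11.95 pos [ 0.5684 -0.1464  0.2705] F [-0.0221 -0.6248 -0.5371] open 0.006196169898683516 0.0
shift now-axes [0.0002 0.0002 0.0785] target-axes [0.0002 0.0002 0.0785] turn deg [-0.0112  0.0176  0.6326]
```

>>> {"api": "play_rows", "payload": {"rows": [[0,0,0,0.02,0,0,0.6],[0,0,0,0.03,0,0,0],[0,0,0,0.022,0,0,0],[0,0,0,0.006,0,0,0],[0,0,0,0,0,0,0]]}}

```text
clock: 12.58
tool_pos: [0.5685, -0.1465, 0.1927]
eef_rot: [0.989, 0.149, -0.0, -0.0]
contact_force: [-0.3, 0.8, 0.1]
opening: 0.004
finger_force: 0.0
```

>>> {"api": "play_rows", "payload": {"rows": [[0,0.003,0,0.001,0,0,0],[0,0.003,0,0,0,0,0],[0,0,0,0,0,0,0]]}}

```text
clock: 12.95
tool_pos: [0.5747, -0.1446, 0.1922]
eef_rot: [0.989, 0.149, 0.001, 0.0]
contact_force: [0.5, 0.2, -0.2]
opening: 0.009
finger_force: 0.0
```

>>> {"api": "play_rows", "payload": {"rows": [[0,0.003,0,0.001,0,0,0],[0,0.003,0,0.001,0,0,0],[0,0.003,0,0.001,0,0,0],[0,0.003,0,0,0,0,0],[0,0.003,0,0,0,0,0],[0,0.003,0,0,0,0,0],[0,0.003,0,0,0,0,0],[0,0,0,0,0,0,0]]}}

```text
clock: 13.95
tool_pos: [0.5948, -0.1383, 0.1888]
eef_rot: [0.989, 0.149, 0.001, 0.0]
contact_force: [0.0, -0.1, 0.1]
opening: 0.004
finger_force: 0.0
```

```bash
python3 go.py .6088 -.1338 .186 .2992
```

```text
q [ 0.2104  0.9747 -0.1025  1.7377  0.2002  0.4384 -1.3015] t 13.95 pos [ 0.5948 -0.1383  0.1888] F [ 0.0256 -0.1269  0.0721] open 0.003631555887704517 0.0
shift now-axes [ 0.0147 -0.0002  0.0028] target-axes [ 0.0147 -0.0002  0.0028] turn deg [ 0.014  -0.06   -0.0559]
```

>>> {"api": "play_rows", "payload": {"rows": [[0,0.003,0,0,0,0,0],[0,0.003,0,0,0,0,0],[0,0.003,0,0,0,0,0],[0,0.002,0,0,0,0,0],[0,0,0,0,0,0,0]]}}

```text
clock: 14.58
tool_pos: [0.6052, -0.1351, 0.1887]
eef_rot: [0.989, 0.149, 0.0, 0.0]
contact_force: [-0.1, 0.2, -1.1]
opening: 0.004
finger_force: 0.0
```

>>> {"api": "play_rows", "payload": {"rows": [[0,0.002,0,0,0,0,0],[0,0,0,0,0,0,0]]}}

```text
clock: 14.82
tool_pos: [0.6059, -0.135, 0.1885]
eef_rot: [0.989, 0.148, -0.001, 0.0]
contact_force: [-4.0, -1.8, 2.1]
opening: 0.007
finger_force: 1.8
```

>>> {"api": "play_rows", "payload": {"rows": [[0,0.0015,0,0,0,0,0],[0,0,0,0,0,0,0]]}}

```text
clock: 15.08
tool_pos: [0.6064, -0.135, 0.1883]
eef_rot: [0.989, 0.148, -0.003, 0.0]
contact_force: [-5.3, -1.1, 3.3]
opening: 0.007
finger_force: 3.1
```

At the fence. Now the slanting push, with a picture before completing.

>>> {"api": "play_rows", "payload": {"rows": [[0,0.001,0,0.001,0,0,0],[0,0.001,0,0.001,0,0,0],[0,0,0,0,0,0,0]]}}

```text
clock: 15.45
tool_pos: [0.6069, -0.135, 0.1866]
eef_rot: [0.989, 0.148, -0.005, 0.0]
contact_force: [-10.7, -1.6, 8.1]
opening: 0.006
finger_force: 9.1
```

>>> {"api": "play_rows", "payload": {"rows": [[0,0.001,0,0.0015,0,0,0],[0,0,0,0,0,0,0]]}}

```text
clock: 15.7
tool_pos: [0.6072, -0.1349, 0.1865]
eef_rot: [0.989, 0.148, -0.005, 0.0]
contact_force: [-15.3, -2.3, 20.5]
opening: 0.005
finger_force: 16.9
```

```bash
python3 go.py .6088 -.1338 .186 .2992;  python3 - <<'E'
from plant import cams;import cv2,numpy as np
s=cams.snapshot("scene")[215:300,210:360,::-1]
cv2.imwrite("pics/g4.png",cv2.resize(s,None,fx=5,fy=5,interpolation=cv2.INTER_CUBIC))
E
```

```text
q [ 0.1997  0.9886 -0.1022  1.6954  0.1947  0.478  -1.3052] t 15.7 pos [ 0.6072 -0.1349  0.1865] F [-15.3246  -2.3066  20.4859] open 0.005122750280442422 16.90465170540847
shift now-axes [ 0.0018 -0.0006  0.0005] target-axes [ 0.0018 -0.0006  0.0005] turn deg [-0.0525  0.6249 -0.1609]
```

View pics/g4.png

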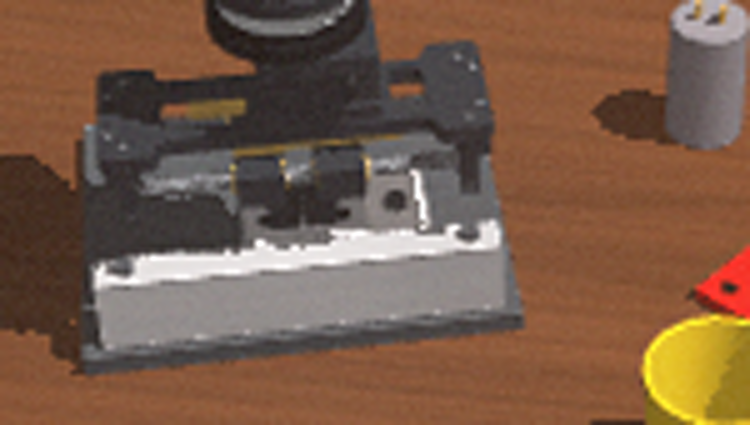

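The fingers press in the inside corner and the bracket sits against the fence. I'll check the stop gap by overlaying predicted corners for 0 mm (green) and 4 mm (magenta).

```bash
python3 - <<'E'
from h import *;import cv2
w=[.6365,-.1314,.2992,.0115,.0531]
im=cv2.imread("pics/g4.png");raw=cams.snapshot("scene")[238:272,245:305,::-1]
k=13;o=cv2.resize(raw,None,fx=k,fy=k,interpolation=cv2.INTER_CUBIC)
q=lambda p:tuple(int(a) for a in ((proj("scene",T(w,p))-[245,238]+.5)*k))
for g,c in((0,(0,255,0)),(.004,(255,0,255))):
    y=w[4]-.015-g
    for yy in(y,y-.064):
        for a,b in(((-.080,yy,.008),(-.03,yy,.008)),((-.02,yy,.008),(-.02,yy,.042)),((-.02,yy,.042),(-.01,yy,.042))): cv2.line(o,q(a),q(b),c,1)
cv2.imwrite("pics/g5.png",o)
E
```

```text
(no output)
```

View pics/g5.png

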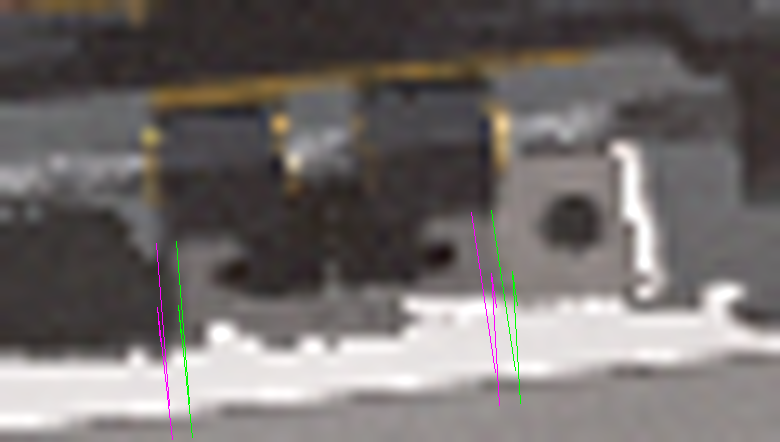

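The bracket's right end lies on the green line, so the stop gap is about 0. I'll let it settle, then hand in.

>>> {"api": "play_rows", "payload": {"rows": [[0,0,0,0,0,0,0],[0,0,0,0,0,0,0],[0,0,0,0,0,0,0],[0,0,0,0,0,0,0]]}}

```text
clock: 16.3
tool_pos: [0.6072, -0.1349, 0.1865]
eef_rot: [0.989, 0.148, -0.005, 0.0]
contact_force: [-14.3, -2.7, 21.1]
opening: 0.006
finger_force: 16.8
```

```bash
python3 -c "
from plant import status,r
s=status.get_state();print(s['contact_force'],s['tool_pos'],s['clock'])
f=s['contact_force']
if f[2]>9 and f[0]<-7: print(r.finish_job())"
```

```text
[-14.2971653   -2.67708809  21.10066887] [ 0.60721193 -0.13491064  0.18648269] 16.3
the job is handed in; nothing more can be done
None
```

I set the bracket down, let go of it, pushed it home against the fence and plate at the stop, and handed the job in at 16.3 s while holding a push of about 14 N into the fence and 21 N down; no verdict came back.

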